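# Roll down the tile strip on the stone bed

### The arm

A 6-joint arm with a two-finger parallel gripper is mounted at the origin on the work surface. World frame = base frame: x ahead of the robot, y to its left, z up, the work surface at z = 0. Lengths are in m, angles in rad, forces in N, time in s.
With the tool pointing down it reaches from about 0.3 to 0.775 m from the base axis. Payload 14.6 kg.
Tool frame: the origin (TCP) lies at the very end of the fingers, on their centre line; the grasp point (between the pads) lies 19 mm behind it (r.grip_depth is the distance from the TCP to the grasp point, in m); z points along the fingers, y is the direction in which the jaws open and shut (so a half turn about z gives the same grasp; the last joint's range is limited). The gripper opens to 85 mm and grips with 20 to 120 N. Pads are 22 mm wide; open, the fingers measure 114 mm over their backs; the gripper's body (76 mm by 85 mm) begins 54 mm behind the grasp point. The pads swing forward as they close: fully open they stand 13 mm farther back than shut.
Start: joints at [-1.289, 0.3, 1.521, -0, 1.321, -0.067], TCP at [0.188, -0.517, 0.198] pointing down, gripper open.
Joint ranges: [-3.03, 3.03], [-0.79, 2.21], [0.23, 2.52], [-1.04, 4.18], [0, 3.07], [-2.55, 2.55]. Speed limits (rad/s): [2.22, 2.22, 2.57, 3.14, 3.14, 3.14].

### API

Orientations are given as a unit quaternion [x, y, z, w].
In Python, from plant import readout, eyes, r gives the robot as it stands.
- The arm moves only by the tool apply_moves, never from a script. Its argument "series" is a list that holds one entry, the list of rows, each a list of 5 numbers: the shift along the tool's x, y, z in m, then the turn about the tool's z in rad, then the closure in counts, from 0 (fully open) to 255 (shut). A call has exactly 8 rows; each row shifts and turns the commanded pose from where the row before left it, along the tool's axes as they then stand; what a row does not reach is not made up. A row lasts 1/12 s, in which the tool goes at most 41.7 mm and 7.16 degrees, less where a joint would pass 70% of its speed; a pose out of reach is approached as far as the arm can. A call with a gripper value outside its range is refused whole. The fingers move at their own pace and stop on an object; "squeeze" is the grip in N (left out, the last holds). Time passes only in rows, so rows that do not move let the fingers close, or fill a call up. It gives the time, the measured TCP pose, the force and the opening at its end, in the units of the state.
- readout.read_state(): the state, without advancing time (a new reading comes with each control period).
- eyes.camera(name): name is "side" or "top" or "wrist"; returns a dict with "image" (420x560x3 uint8, blue, green, red), "mtx" (3x3 intrinsics, pixels), "R" (3x3) and "t" (3): a world point X has camera coordinates R X + t. Camera axes: x right, y down, z forward; pixel columns grow to the right and rows downward; lengths in m; the calibration is good to about 2 mm. A picture is of the moment at which its call begins. There is no depth.
- r.hand_in(): hands the job in, once; it reports no verdict.
The state is a dict: "time": time; "q": joint angles; "qd": joint speeds; "tau": joint torques, N m; "ee_pos": TCP position; "tool_rot": TCP orientation; "wrist_force": force on the tool from outside, world axes, zero at the start; "moment": the same for the moment, N m; "gripper_width": opening from 0.0 (shut) to 1.0 (fully open).
Only numpy, scipy, OpenCV 4.12 (cv2) and the standard library are available. Lean on these libraries where they do the work, as an engineer would, in place of code of your own. Each camera call takes 0.05 s, during which the arm holds its last target.

### The job

Take the hand roller from its holder and roll the row of seven tiles down flat onto the stone bed: begin at either end and roll to the other end in one unbroken pass, pressing steadily with about 12 N and never more than 25 N, without lifting the roller off before every tile is fully down. Press the tiles only with the roller, then hang the roller upright in its holder by its shoulders again, let go, and leave the other things where they are.

Things in the scene. Friction and masses are not known exactly. Their poses are not given: they have to be found in the camera images.
- roller_grip (a point): Centre of the blue upright handle of the hand roller, a block 44 mm (x) by 22 mm (y) by 60 mm tall (z up); best gripped from above across the 22 mm, fingers closing along y. The wheel's lowest line is 96 mm under this point; the shoulders' top is 30 mm and their underside 40 mm under it. It starts hanging upright by its shoulders in the holder.
- wheel_axle (a point): Middle of the wheel's axle, 74 mm under the handle's centre and 22 mm above the wheel's lowest line. The orange wheel, 44 mm diameter and 40 mm long, turns freely on this axle along x, so it rolls along y. Axes as the handle's.
- shoulder (a point): Middle of the underside of the roller's aluminium shoulders (110 mm along x, 36 mm along y, 10 mm thick), 40 mm under the handle's centre. Axes as the handle's.
- roller: The whole hand roller with its wheel, 126 mm tall, 0.3 to 0.4 kg; origin on the wheel's lowest line, 96 mm below the handle's centre. Axes as the handle's.
- wheel (a joint): Turn of the orange wheel in its fork (rad), endless, 0 at the start; a pass along the whole strip turns it about 6 rad, either way.
- holder_seat (a point): Middle between the two ledges of the grey holder, at their height, 68 mm above the deck. The shoulders rest on the ledges (x = 34 to 50 mm either side), the handle's centre then 40 mm above this point; axes agree with the roller's (either way round). Yellow lips 6 mm high leave the shoulders 4 mm play each way along y; the fork has 5 mm along x.
- board: White board 190 x 280 x 10 mm (x, y, z), fixed to the deck, origin under its middle; on it, on feet, the rigid black stone bed with the tile strip. The strip runs along y. The bed's feet are adjustable and nobody has measured them, so its height and slope must be found by feel.
- strip_mid (a point): Middle of the strip of seven tiles at the nominal level of pressed tiles, 62 mm above the deck; board axes. The real level is up to 6 mm higher or lower and slopes along y by up to 0.03 rad. Tiles: 50 mm along x, 20 mm pitch along y, 140 mm in all; at each end a dark stone land 31 mm long, level with pressed tiles; the side rails are 2 mm lower.
- tile0 (a joint): How far tile 0 has been pressed down (m): 0 to 0.0006 at the start, 0.004 on the stone. Its middle is at y = -60 mm from point strip_mid. It yields to a little over 5 N and stays where it is left; a wheel pressed with 10 to 16 N rolls over the 4 mm step to the next tile and pushes each fully down.
- tile1 (a joint): How far tile 1 has been pressed down (m): 0 to 0.0006 at the start, 0.004 on the stone. Its middle is at y = -40 mm from point strip_mid. It yields to a little over 5 N and stays where it is left; a wheel pressed with 10 to 16 N rolls over the 4 mm step to the next tile and pushes each fully down.
- tile2 (a joint): How far tile 2 has been pressed down (m): 0 to 0.0006 at the start, 0.004 on the stone. Its middle is at y = -20 mm from point strip_mid. It yields to a little over 5 N and stays where it is left; a wheel pressed with 10 to 16 N rolls over the 4 mm step to the next tile and pushes each fully down.
- tile3 (a joint): How far tile 3 has been pressed down (m): 0 to 0.0006 at the start, 0.004 on the stone. Its middle is at y = 0 mm from point strip_mid. It yields to a little over 5 N and stays where it is left; a wheel pressed with 10 to 16 N rolls over the 4 mm step to the next tile and pushes each fully down.
- tile4 (a joint): How far tile 4 has been pressed down (m): 0 to 0.0006 at the start, 0.004 on the stone. Its middle is at y = 20 mm from point strip_mid. It yields to a little over 5 N and stays where it is left; a wheel pressed with 10 to 16 N rolls over the 4 mm step to the next tile and pushes each fully down.
- tile5 (a joint): How far tile 5 has been pressed down (m): 0 to 0.0006 at the start, 0.004 on the stone. Its middle is at y = 40 mm from point strip_mid. It yields to a little over 5 N and stays where it is left; a wheel pressed with 10 to 16 N rolls over the 4 mm step to the next tile and pushes each fully down.
- tile6 (a joint): How far tile 6 has been pressed down (m): 0 to 0.0006 at the start, 0.004 on the stone. Its middle is at y = 60 mm from point strip_mid. It yields to a little over 5 N and stays where it is left; a wheel pressed with 10 to 16 N rolls over the 4 mm step to the next tile and pushes each fully down.
- vial: Bystander: small amber jar, 26 mm wide, 50 mm tall, standing on the white board beside the strip. Origin at its underside or grip.
- spare_tile: Bystander: spare white tile 19 x 50 x 10 mm lying on the white board beside the strip. Origin at its underside or grip.
- tube_rack: Bystander: grey rack 36 x 130 x 45 mm with four holes and two capped tubes, on the far part of the deck. Origin at its underside or grip.
- wash_bottle: Bystander: white bottle with blue cap, 60 mm wide, 140 mm tall. Origin at its underside or grip.
- driver: Bystander: screwdriver lying on the deck near the robot. Origin at its underside or grip.
- beaker: Bystander: clear beaker, 64 mm wide, 80 mm tall. Origin at its underside or grip.
- brush: Bystander: brush lying on the deck near the robot. Origin at its underside or grip.
Not all that is in view belongs to the job. Leave any pink or turquoise look-alike of the roller alone.

How it is judged:
By the outcome, as a careful person would: the job done as asked, in the order asked, and still so for the second after the job is handed in, with the robot touching nothing.
It also fails if it takes over 66 s, if anything falls off the work surface, if the arm or the gripper's body presses on something with over 40 N, if the wrist force passes 120 N, or if a joint passes its speed limit or range.

## Working session

There is one attempt and no reset: what is moved stays moved. The work goes in short steps, Python scripts to look and compute and a tool call to move; the robot and the scene stay as the last step left them, time stands still between calls to the robot, and variables do not carry over. Pictures are saved under pics/ and viewed, and the job is handed in when it is done.

Besides the shell and the picture viewer there is one more tool, called after "Emit:" as name(argument=value, ...) on one line, values as JSON. apply_moves: Moves the arm, as the interface text tells. Its arguments: {"type":"object","properties":{"series":{"type":"array","items":{"type":"array","items":{"type":"array","items":{"type":"number"}}}},"squeeze":{"type":"number"}},"required":["series"]}

```bash
ls; mkdir -p pics
python3 - <<'E'
from plant import readout, eyes, r
import cv2
print(readout.read_state(), r.grip_depth)
for n in ["side","top","wrist"]:
    c=eyes.camera(n); cv2.imwrite(f"pics/{n}0.png",c["image"]); print(n,c["mtx"].tolist(),c["R"].tolist(),c["t"].tolist())
E
```

```text
pics
{'time': 0.0, 'q': array([-1.28859616e+00,  3.00477598e-01,  1.52157930e+00, -6.54205332e-06,
        1.32069829e+00, -6.66138127e-02]), 'qd': array([ 0.00125639, -0.00026523,  0.000496  ,  0.00097719, -0.00010991,
       -0.00082939]), 'tau': array([-5.54166363e-04, -5.43501234e+01, -3.61795378e+01, -1.14062934e-04,
        3.98576783e-03,  5.11169667e-07]), 'ee_pos': array([ 0.18789362, -0.51662135,  0.19701853]), 'tool_rot': array([ 9.84829307e-01,  1.73524922e-01, -6.56856013e-05, -5.77551064e-04]), 'wrist_force': array([ 0.09222845, -0.89014783,  0.29210448]), 'moment': array([0.0141267 , 0.01035146, 0.01079165]), 'gripper_width': 1.001393804800487} 0.0187
side [[394.617037590149, 0.0, 273.9411830552163], [0.0, 394.617037590149, 212.2282178204158], [0.0, 0.0, 1.0]] [[-0.9977321111320473, -0.06458768047743067, 0.018949035504037412], [-0.04955938855098218, 0.5144093418357858, -0.856111497433907], [0.04554669496726106, -0.8551090343123612, -0.5164436445682533]] [0.5314774766209373, 0.10290444824384216, 0.9523508217249586]
top [[413.1871328319214, 0.0, 280.08113810864626], [0.0, 413.1871328319214, 206.8299526116418], [0.0, 0.0, 1.0]] [[0.1405626857826162, -0.9900709460846091, 0.0012857234168632773], [-0.964466881847317, -0.13722081153848809, -0.22577440665503257], [0.22370910840931535, 0.030495419325627722, -0.9741787639929662]] [-0.03672872710557237, 0.5186624703188706, 0.8810792042715474]
wrist [[327.5956919190328, 0.0, 278.52953947116345], [0.0, 327.5956919190328, 211.93021574970317], [0.0, 0.0, 1.0]] [[0.3418659981792765, -0.939747236721465, -0.0016644408249294172], [-0.9006980492083947, -0.32816472630603366, 0.28469446176678675], [-0.268087044523008, -0.09582819774397762, -0.958616864589843]] [-0.5493952441108468, -0.037749713497801755, 0.3804160485125788]
```

View pics/side0.png

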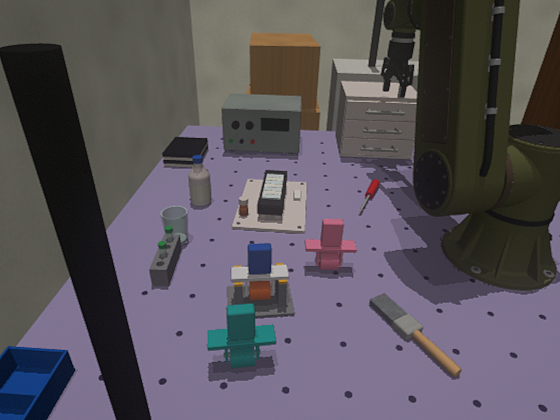

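View pics/top0.png

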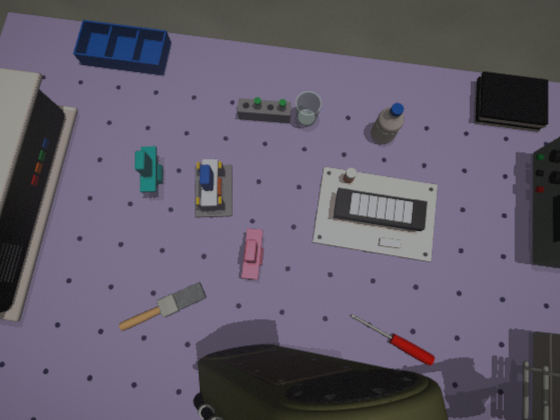

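View pics/wrist0.png

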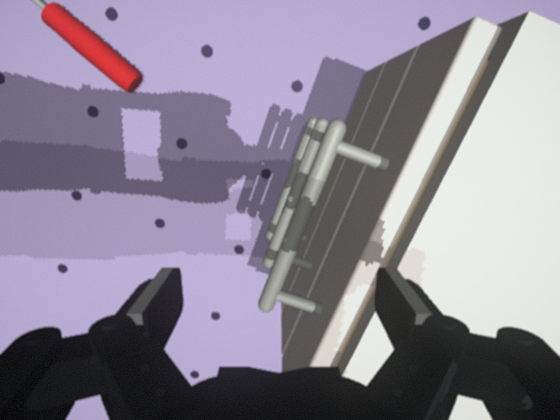

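Run:
```python
import cv2
t=cv2.imread("pics/top0.png"); s=cv2.imread("pics/side0.png")
cv2.imwrite("pics/ta.png",cv2.resize(t[140:230,170:260],None,fx=6,fy=6,interpolation=cv2.INTER_CUBIC))
cv2.imwrite("pics/tb.png",cv2.resize(t[160:270,305:445],None,fx=5.5,fy=5.5,interpolation=cv2.INTER_CUBIC))
cv2.imwrite("pics/sa.png",cv2.resize(s[230:330,210:310],None,fx=6,fy=6,interpolation=cv2.INTER_CUBIC))
cv2.imwrite("pics/sb.png",cv2.resize(s[160:240,225:315],None,fx=7,fy=7,interpolation=cv2.INTER_CUBIC))
```

```text
(no output)
```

View pics/ta.png

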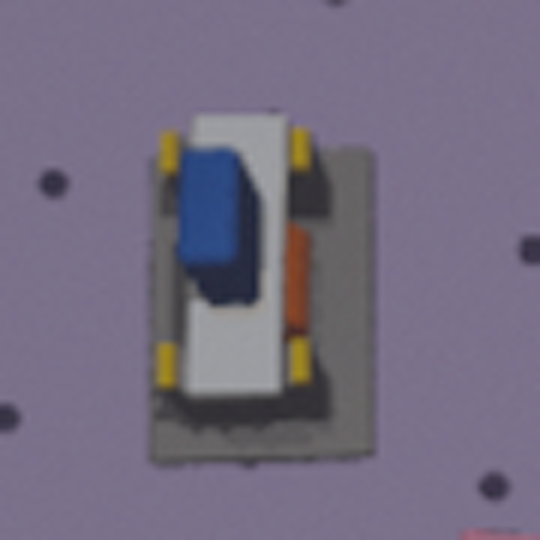

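View pics/tb.png

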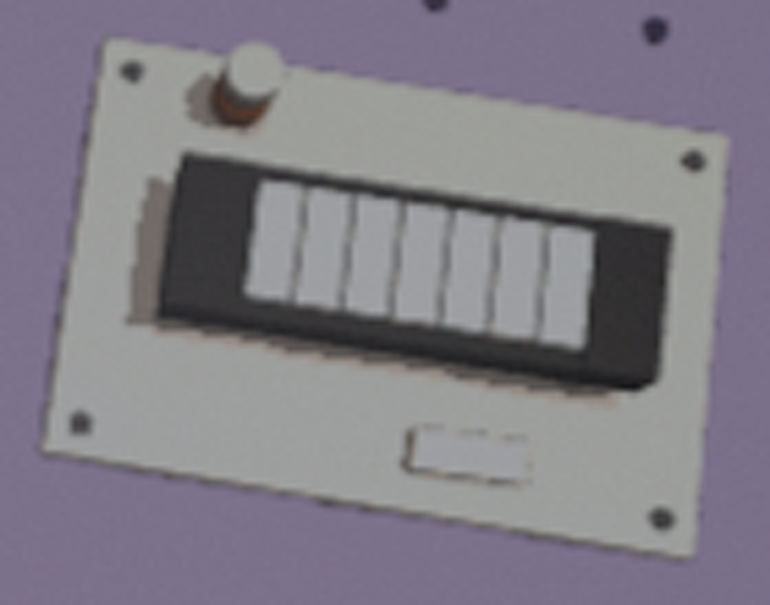

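View pics/sa.png

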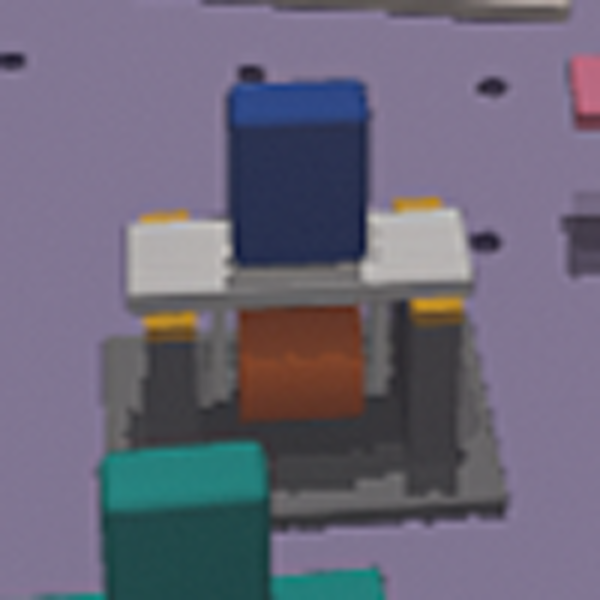

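View pics/sb.png

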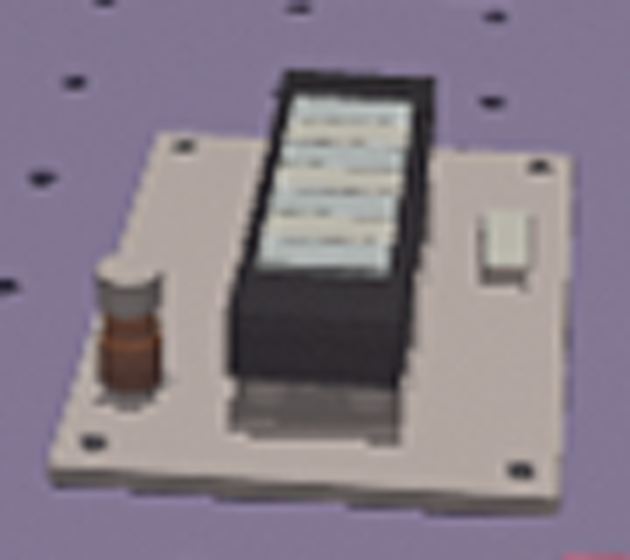

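```bash
cat > h.py <<'E'
import numpy as np
from plant import readout, eyes, r
def bp(c,uv,z):
    K,R,t=map(np.array,(c["mtx"],c["R"],c["t"]))
    d=R.T@np.linalg.inv(K)@np.array([uv[0],uv[1],1.]); o=-R.T@t
    return o+d*(z-o[2])/d[2]
def px(U,f,off): return [(U[0]+.5)/f-.5+off[0],(U[1]+.5)/f-.5+off[1]]
E
python3 - <<'E'
from h import *
np.set_printoptions(precision=4,suppress=True)
c=eyes.camera("top"); s=eyes.camera("side")
def rep(n,c,pts,f,off,z):
    P=np.array([bp(c,px(p,f,off),z) for p in pts])
    print(n,P.mean(0)); print(P[:,:2].tolist())
    for i in range(4):
        d=P[(i+1)%4]-P[i]; print("  len %.4f ang %.2f"%(np.linalg.norm(d),np.degrees(np.arctan2(d[1],d[0]))))
rep("handle",c,[(181,149),(240,149),(237,263),(178,262)],6,(170,140),.138)
rep("should",c,[(193,114),(286,114),(281,394),(187,394)],6,(170,140),.078)
rep("board",c,[(105,38),(728,133),(693,556),(42,453)],5.5,(305,160),.010)
rep("strip",c,[(258,180),(595,228),(584,350),(245,297)],5.5,(305,160),.066)
rep("handle side",s,[(230,88),(366,82),(368,123),(230,123)],6,(210,230),.138)
rep("strip side",s,[(292,95),(412,102),(390,273),(258,266)],7,(225,160),.066)
rep("board side",s,[(158,132),(572,156),(560,500),(50,478)],7,(225,160),.010)
E
```

```text
handle [0.5491 0.203  0.138 ]
[[0.5683429533835243, 0.21665215825782], [0.5712965169349734, 0.1959139979405957], [0.5296832989541402, 0.1894322057570453], [0.5271224815407536, 0.2100139869806555]]
  len 0.0209 ang -81.89
  len 0.0421 ang -171.15
  len 0.0207 ang 97.09
  len 0.0418 ang 9.15
should [0.5497 0.2033 0.078 ]
[[0.6014467641923343, 0.22965590192610766], [0.6064535641222775, 0.19450621213131983], [0.4979595868833705, 0.17717205392463173], [0.4930369482044691, 0.21176990686431965]]
  len 0.0355 ang -81.89
  len 0.1099 ang -170.92
  len 0.0349 ang 98.10
  len 0.1099 ang 9.37
board [ 0.5487 -0.1901  0.01  ]
[[0.6456777603361454, -0.05350488625654192], [0.6406962851705353, -0.3313467800459366], [0.4518979010948073, -0.3270331822870532], [0.45667484307631667, -0.048630597971881045]]
  len 0.2779 ang -91.03
  len 0.1888 ang 178.69
  len 0.2784 ang 89.02
  len 0.1891 ang -1.48
strip [ 0.5478 -0.1895  0.066 ]
[[0.5736678330386558, -0.11992864730666579], [0.5728594484065355, -0.2596151365535906], [0.5210475163818598, -0.25869594302038385], [0.5235704627986488, -0.11971074423792906]]
 
[... 304 characters left out ...]
 0.0424 ang -170.47
  len 0.0214 ang 95.75
  len 0.0420 ang 5.17
  len 0.0182 ang -83.07
strip side [ 0.5486 -0.1842  0.066 ]
[[0.5734165078494672, -0.2595227470281576], [0.5226232427138775, -0.25799101495487986], [0.5243296706855526, -0.10936350680656093], [0.5740508883558566, -0.10986996203782395]]
  len 0.0508 ang 178.27
  len 0.1486 ang 89.34
  len 0.0497 ang -0.58
  len 0.1497 ang -90.24
board side [ 0.5484 -0.1868  0.01  ]
[[0.6400824791836508, -0.3314985910883388], [0.4515740079344212, -0.32645155079232224], [0.4574839078942251, -0.04615895007968207], [0.64438119767714, -0.043285125788785295]]
  len 0.1886 ang 178.47
  len 0.2804 ang 88.79
  len 0.1869 ang 0.88
  len 0.2882 ang -90.85
```

Emit:
apply_moves(series=[[[0, 0, -0.026, 0.094, 0], [0, 0, -0.026, 0.094, 0], [0.0214, -0.0297, 0, 0, 0], [0.0214, -0.0297, 0, 0, 0], [0.0214, -0.0297, 0, 0, 0], [0.0214, -0.0297, 0, 0, 0], [0.0214, -0.0297, 0, 0, 0], [0.0214, -0.0297, 0, 0, 0]]], squeeze=100)

```text
time: 0.92
ee_pos: [0.2865, -0.3187, 0.2496]
tool_rot: [0.997, 0.08, 0.0, 0.0]
wrist_force: [1.8, 0.0, 0.9]
gripper_width: 0.997
```

Emit:
apply_moves(series=[[[0.0214, -0.0297, 0, 0, 0], [0.0214, -0.0297, 0, 0, 0], [0.0214, -0.0297, 0, 0, 0], [0.0214, -0.0297, 0, 0, 0], [0.0214, -0.0297, 0, 0, 0], [0.0214, -0.0297, 0, 0, 0], [0.0214, -0.0297, 0, 0, 0], [0.0214, -0.0297, 0, 0, 0]]])

```text
time: 1.58
ee_pos: [0.4175, -0.0566, 0.2498]
tool_rot: [0.997, 0.08, 0.0, 0.0]
wrist_force: [0.6, -0.5, -0.9]
gripper_width: 0.997
```

Emit:
apply_moves(series=[[[0.0214, -0.0297, 0, 0, 0], [0.0214, -0.0297, 0, 0, 0], [0.0214, -0.0297, 0, 0, 0], [0.0214, -0.0297, 0, 0, 0], [0.0214, -0.0297, 0, 0, 0], [0.0214, -0.0297, 0, 0, 0], [0, 0, 0, 0, 0], [0, 0, 0, 0, 0]]])

```text
time: 2.25
ee_pos: [0.5154, 0.1392, 0.2488]
tool_rot: [0.997, 0.082, -0.001, 0.0]
wrist_force: [-0.1, -0.6, -0.0]
gripper_width: 1.007
```

Run:
```python
from h import *
import cv2
from scipy.spatial.transform import Rotation as Ro
s=readout.read_state();print(s["time"],s["ee_pos"],Ro.from_quat(s["tool_rot"]).as_matrix().round(4).tolist(),s["wrist_force"],s["q"])
c=eyes.camera("wrist"); cv2.imwrite("pics/w1.png",c["image"])
for n,p in [("htop",[.549,.203,.138])]:
    q=c["mtx"]@(c["R"]@np.array(p)+c["t"]); print(n,q[:2]/q[2])
```

```text
2.25 [0.51536239 0.13920731 0.248791  ] [[0.9867, 0.1625, -0.0013], [0.1625, -0.9867, -0.0003], [-0.0014, 0.0001, -1.0]] [-0.08096329 -0.62905453 -0.00784703] [ 1.95242508e-01  2.29530999e-01  1.49050812e+00 -7.30940365e-05
  1.42292099e+00  1.60286418e+00]
htop [212.36765112 148.79547043]
```

View pics/w1.png

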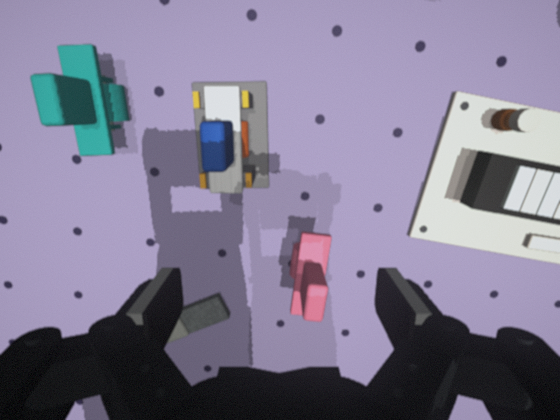

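Emit:
apply_moves(series=[[[0.0145, -0.0192, 0, 0, 0], [0.0145, -0.0192, 0, 0, 0], [0.0145, -0.0191, 0.01, 0, 0], [0, 0, 0.025, 0, 0], [0, 0, 0.025, 0, 0], [0, 0, 0.01, 0, 0], [0, 0, 0, 0, 0], [0, 0, 0, 0, 0]]])

```text
time: 2.97
ee_pos: [0.5493, 0.201, 0.1806]
tool_rot: [0.997, 0.08, 0.0, -0.0]
wrist_force: [0.2, 0.1, 0.4]
gripper_width: 0.999
```

Run:
```python
from h import *
import cv2
s=readout.read_state();print(s["time"],s["ee_pos"],s["wrist_force"])
c=eyes.camera("wrist"); cv2.imwrite("pics/w2.png",c["image"])
for n,p in [("htop",[.549,.203,.138])]:
    q=c["mtx"]@(c["R"]@np.array(p)+c["t"]); print(n,q[:2]/q[2])
cv2.imwrite("pics/t2.png",eyes.camera("top")["image"])
```

```text
2.9667 [0.54927918 0.20095571 0.18061842] [0.20589983 0.07378013 0.36728441]
htop [275.60891986 221.12472811]
```

View pics/w2.png

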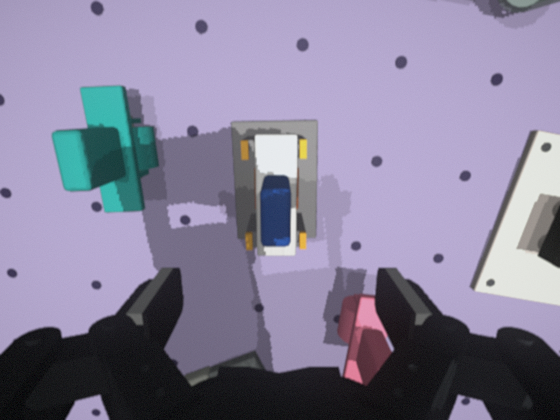

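Emit:
apply_moves(series=[[[0, -0.0022, 0.0, 0, 0], [0, 0, 0.02, 0, 0], [0, 0, 0.025, 0, 0], [0, 0, 0.025, 0, 0], [0, 0, 0.0205, 0, 0], [0, 0, 0, 0, 0], [0, 0, 0, 0, 60], [0, 0, 0, 0, 120]]])

```text
time: 3.73
ee_pos: [0.5496, 0.2042, 0.0911]
tool_rot: [0.997, 0.08, 0.001, -0.0]
wrist_force: [-0.3, 0.4, -0.6]
gripper_width: 0.749
```

Emit:
apply_moves(series=[[[0, 0, 0, 0, 160], [0, 0, 0, 0, 180], [0, 0, 0, 0, 200], [0, 0, 0, 0, 220], [0, 0, 0, 0, 255], [0, 0, 0, 0, 255], [0, 0, 0, 0, 255], [0, 0, 0, 0, 255]]])

```text
time: 4.4
ee_pos: [0.5492, 0.2039, 0.0903]
tool_rot: [0.997, 0.08, 0.001, -0.0]
wrist_force: [-2.1, -1.7, 7.3]
gripper_width: 0.227
```

Run:
```python
from h import *
import cv2
s=readout.read_state();print(s)
a=eyes.camera("side")["image"][200:330,180:330]; cv2.imwrite("pics/s3.png",cv2.resize(a,None,fx=4.5,fy=4.5))
```

```text
{'time': 4.4, 'q': array([ 2.93035093e-01,  4.83017635e-01,  1.52883455e+00, -2.23681020e-04,
        1.12812173e+00,  1.70316996e+00]), 'qd': array([-1.37370555e-03,  4.66195718e-05, -6.40524741e-04,  4.43314226e-04,
        4.32498013e-04,  1.38798202e-04]), 'tau': array([ 6.61874972e-01, -5.75133383e+01, -3.13772714e+01,  2.35815011e-01,
       -5.85357808e-01,  1.77499774e-02]), 'ee_pos': array([0.54920671, 0.20387816, 0.09034957]), 'tool_rot': array([ 9.96771051e-01,  8.02920059e-02,  8.12473326e-04, -7.20411306e-05]), 'wrist_force': array([-2.12883692, -1.6751206 ,  7.30237013]), 'moment': array([-0.30447708,  0.37073693,  0.00048629]), 'gripper_width': 0.22688023013419434}
```

View pics/s3.png

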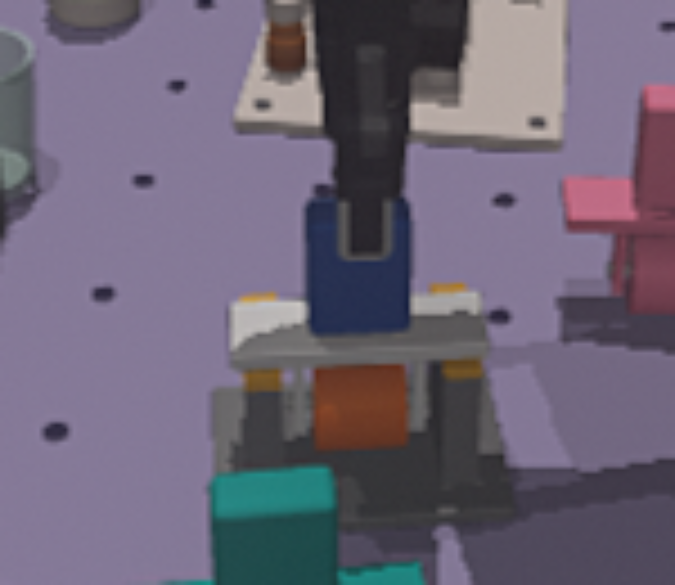

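Emit:
apply_moves(series=[[[0, 0, -0.004, 0, 255], [0, 0, -0.008, 0, 255], [0, 0, -0.015, 0, 255], [0, 0, -0.025, 0, 255], [0, 0, -0.025, 0, 255], [0, 0, -0.018, 0, 255], [0, 0, -0.005, 0, 255], [0, 0, 0, 0, 255]]])

```text
time: 5.12
ee_pos: [0.5491, 0.204, 0.1904]
tool_rot: [0.997, 0.08, 0.001, -0.0]
wrist_force: [-0.2, -0.9, -4.4]
gripper_width: 0.226
```

Run:
```python
from h import *
import cv2
s=readout.read_state();print(s["ee_pos"],s["wrist_force"],s["moment"],s["gripper_width"])
a=eyes.camera("side")["image"][140:330,150:350]; cv2.imwrite("pics/s4.png",cv2.resize(a,None,fx=3,fy=3))
```

```text
[0.54908179 0.20402318 0.19042979] [-0.24410869 -0.87689853 -4.40017896] [0.02976731 0.0426652  0.02117026] 0.22561771084384788
```

View pics/s4.png

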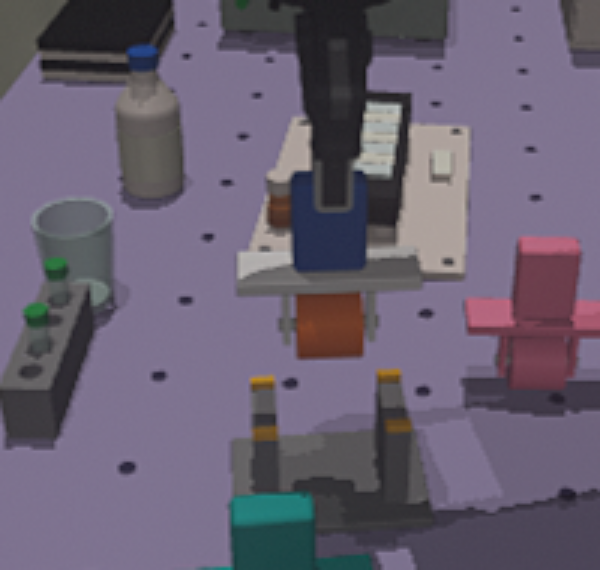

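Emit:
apply_moves(series=[[[-0.0027, 0.0165, 0, 0, 255], [-0.0055, 0.0331, 0, 0, 255], [-0.0055, 0.0331, 0, 0, 255], [-0.0055, 0.0331, 0, 0, 255], [-0.0055, 0.0331, 0, 0, 255], [-0.0055, 0.0331, 0, 0, 255], [-0.0055, 0.0331, 0, 0, 255], [-0.0055, 0.0331, 0, 0, 255]]])

```text
time: 5.83
ee_pos: [0.5468, -0.0492, 0.1873]
tool_rot: [0.997, 0.08, -0.001, -0.0]
wrist_force: [-0.1, 0.4, -4.0]
gripper_width: 0.227
```

Emit:
apply_moves(series=[[[-0.0055, 0.0331, 0, 0, 255], [-0.0028, 0.0166, 0, 0, 255], [0, 0, 0, 0.06, 255], [0, 0, 0, 0.06, 255], [0, 0, 0, 0.058, 255], [0, 0, 0.01, 0, 255], [0, 0, 0, 0, 255], [0, 0, 0, 0, 255]]])

```text
time: 6.5
ee_pos: [0.5469, -0.0979, 0.1774]
tool_rot: [1.0, -0.008, -0.001, -0.0]
wrist_force: [0.0, -0.3, -2.5]
gripper_width: 0.222
```

Run:
```python
from h import *
import cv2
from scipy.spatial.transform import Rotation as Ro
s=readout.read_state();print(s["time"],s["ee_pos"],s["wrist_force"],s["moment"],s["gripper_width"],Ro.from_quat(s["tool_rot"]).as_matrix().round(4).tolist())
a=eyes.camera("side")["image"][100:260,200:340]; cv2.imwrite("pics/s5.png",cv2.resize(a,None,fx=3.7,fy=3.7))
a=eyes.camera("top")["image"]; cv2.imwrite("pics/t5.png",a)
```

```text
6.5 [ 0.54688401 -0.09785094  0.17735363] [ 0.03127189 -0.28559588 -2.46989293] [-0.04564365 -0.01089715 -0.03311687] 0.22193851686830826 [[0.9999, -0.0151, -0.0028], [-0.0151, -0.9999, 0.0007], [-0.0028, -0.0007, -1.0]]
```

View pics/s5.png

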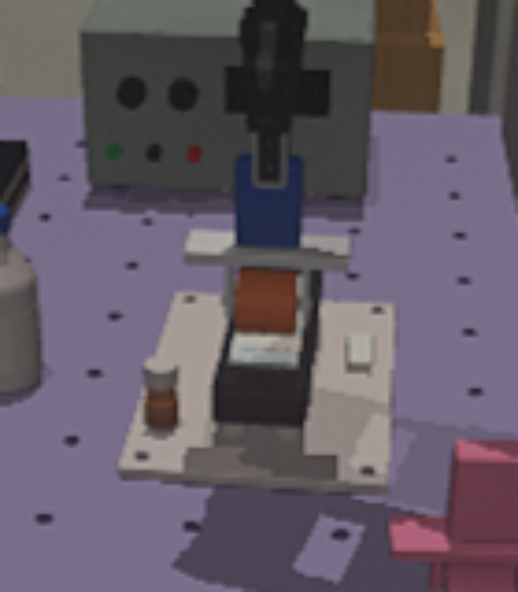

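View pics/t5.png

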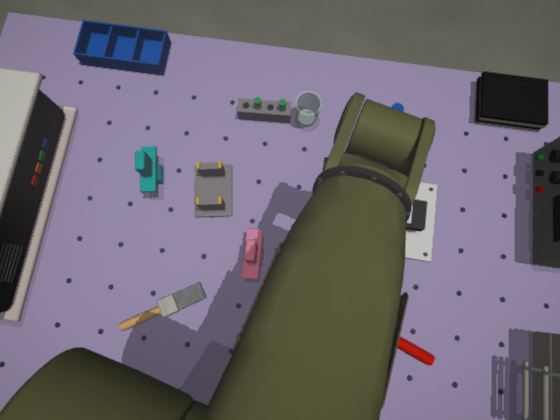

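Emit:
apply_moves(series=[[[0.001, 0, 0.004, 0, 255], [0.001, 0, 0.008, 0, 255], [0, 0, 0.008, 0, 255], [0, 0, 0.0035, 0, 255], [0, 0, 0, 0, 255], [0, 0, 0, 0, 255], [0, 0, 0, 0, 255], [0, 0, 0, 0, 255]]])

```text
time: 7.27
ee_pos: [0.5497, -0.0982, 0.156]
tool_rot: [1.0, -0.009, 0.0, 0.0]
wrist_force: [-0.2, 0.3, -2.9]
gripper_width: 0.227
```

Emit:
apply_moves(series=[[[0, 0, 0.0005, 0, 255], [0, 0, 0.0005, 0, 255], [0, 0, 0.0005, 0, 255], [0, 0, 0.0005, 0, 255], [0, 0, 0, 0, 255], [0, 0, 0, 0, 255], [0, 0, 0, 0, 255], [0, 0, 0, 0, 255]]])

```text
time: 7.93
ee_pos: [0.5496, -0.0981, 0.1536]
tool_rot: [1.0, -0.009, 0.0, 0.0]
wrist_force: [0.5, 0.7, -3.6]
gripper_width: 0.226
```

Emit:
apply_moves(series=[[[0, 0, 0.0005, 0, 255], [0, 0, 0.0005, 0, 255], [0, 0, 0.0005, 0, 255], [0, 0, 0, 0, 255], [0, 0, 0, 0, 255], [0, 0, 0, 0, 255], [0, 0, 0, 0, 255], [0, 0, 0, 0, 255]]])

```text
time: 8.6
ee_pos: [0.5496, -0.0981, 0.1521]
tool_rot: [1.0, -0.009, 0.0, -0.0]
wrist_force: [-0.3, 0.2, -3.3]
gripper_width: 0.229
```

Emit:
apply_moves(series=[[[0, 0, 0.0005, 0, 255], [0, 0, 0.0005, 0, 255], [0, 0, 0.0005, 0, 255], [0, 0, 0.0005, 0, 255], [0, 0, 0, 0, 255], [0, 0, 0, 0, 255], [0, 0, 0, 0, 255], [0, 0, 0, 0, 255]]])

```text
time: 9.27
ee_pos: [0.5496, -0.0981, 0.1501]
tool_rot: [1.0, -0.009, 0.0, -0.0]
wrist_force: [-0.2, 0.4, -3.5]
gripper_width: 0.226
```

Emit:
apply_moves(series=[[[0, 0, 0.0005, 0, 255], [0, 0, 0.0005, 0, 255], [0, 0, 0.0005, 0, 255], [0, 0, 0, 0, 255], [0, 0, 0, 0, 255], [0, 0, 0, 0, 255], [0, 0, 0, 0, 255], [0, 0, 0, 0, 255]]])

```text
time: 9.93
ee_pos: [0.5495, -0.0981, 0.1486]
tool_rot: [1.0, -0.009, -0.0, 0.0]
wrist_force: [-1.5, 0.6, -3.5]
gripper_width: 0.223
```

Emit:
apply_moves(series=[[[0, 0, 0.0005, 0, 255], [0, 0, 0.0005, 0, 255], [0, 0, 0.0005, 0, 255], [0, 0, 0, 0, 255], [0, 0, 0, 0, 255], [0, 0, 0, 0, 255], [0, 0, 0, 0, 255], [0, 0, 0, 0, 255]]])

```text
time: 10.6
ee_pos: [0.5496, -0.0982, 0.1471]
tool_rot: [1.0, -0.009, 0.0, 0.0]
wrist_force: [0.0, -0.6, -3.5]
gripper_width: 0.226
```

Emit:
apply_moves(series=[[[0, 0, 0.0005, 0, 255], [0, 0, 0.0005, 0, 255], [0, 0, 0.0005, 0, 255], [0, 0, 0, 0, 255], [0, 0, 0, 0, 255], [0, 0, 0, 0, 255], [0, 0, 0, 0, 255], [0, 0, 0, 0, 255]]])

```text
time: 11.27
ee_pos: [0.5496, -0.0981, 0.1456]
tool_rot: [1.0, -0.009, 0.0, -0.0]
wrist_force: [0.8, 0.2, -2.3]
gripper_width: 0.229
```

Emit:
apply_moves(series=[[[0, 0, 0.0005, 0, 255], [0, 0, 0.0005, 0, 255], [0, 0, 0, 0, 255], [0, 0, 0, 0, 255], [0, 0, 0, 0, 255], [0, 0, 0, 0, 255], [0, 0, 0, 0, 255], [0, 0, 0, 0, 255]]])

```text
time: 11.93
ee_pos: [0.5496, -0.0981, 0.1446]
tool_rot: [1.0, -0.009, 0.0, 0.0]
wrist_force: [0.5, 0.6, -3.1]
gripper_width: 0.222
```

Emit:
apply_moves(series=[[[0, 0, 0.0005, 0, 255], [0, 0, 0.0005, 0, 255], [0, 0, 0.0003, 0, 255], [0, 0, 0, 0, 255], [0, 0, 0, 0, 255], [0, 0, 0, 0, 255], [0, 0, 0, 0, 255], [0, 0, 0, 0, 255]]])

```text
time: 12.6
ee_pos: [0.5495, -0.0981, 0.1433]
tool_rot: [1.0, -0.009, -0.0, 0.0]
wrist_force: [0.2, 0.2, -2.0]
gripper_width: 0.226
```

Emit:
apply_moves(series=[[[0, 0, 0.0005, 0, 255], [0, 0, 0.0005, 0, 255], [0, 0, 0.0002, 0, 255], [0, 0, 0, 0, 255], [0, 0, 0, 0, 255], [0, 0, 0, 0, 255], [0, 0, 0, 0, 255], [0, 0, 0, 0, 255]]])

```text
time: 13.27
ee_pos: [0.5496, -0.0982, 0.1421]
tool_rot: [1.0, -0.009, 0.0, 0.0]
wrist_force: [-1.1, -0.3, -3.6]
gripper_width: 0.22
```

Emit:
apply_moves(series=[[[0, 0, 0.0005, 0, 255], [0, 0, 0.0005, 0, 255], [0, 0, 0.0005, 0, 255], [0, 0, 0, 0, 255], [0, 0, 0, 0, 255], [0, 0, 0, 0, 255], [0, 0, 0, 0, 255], [0, 0, 0, 0, 255]]])

```text
time: 13.93
ee_pos: [0.5496, -0.0981, 0.1406]
tool_rot: [1.0, -0.009, 0.0, -0.0]
wrist_force: [-0.1, 0.5, -3.4]
gripper_width: 0.226
```

Emit:
apply_moves(series=[[[0, 0, 0.0005, 0, 255], [0, 0, 0.0005, 0, 255], [0, 0, 0.0002, 0, 255], [0, 0, 0, 0, 255], [0, 0, 0, 0, 255], [0, 0, 0, 0, 255], [0, 0, 0, 0, 255], [0, 0, 0, 0, 255]]])

```text
time: 14.6
ee_pos: [0.5496, -0.0981, 0.1394]
tool_rot: [1.0, -0.009, 0.0, 0.0]
wrist_force: [0.7, -0.8, -3.4]
gripper_width: 0.23
```

Emit:
apply_moves(series=[[[0, 0, 0.0005, 0, 255], [0, 0, 0.0005, 0, 255], [0, 0, 0.0005, 0, 255], [0, 0, 0, 0, 255], [0, 0, 0, 0, 255], [0, 0, 0, 0, 255], [0, 0, 0, 0, 255], [0, 0, 0, 0, 255]]])

```text
time: 15.27
ee_pos: [0.5496, -0.0981, 0.1379]
tool_rot: [1.0, -0.009, 0.0, -0.0]
wrist_force: [-0.1, -0.5, -2.2]
gripper_width: 0.226
```

Run:
```python
from h import *
import cv2
a=eyes.camera("side")["image"][130:230,230:310]; cv2.imwrite("pics/s6.png",cv2.resize(a,None,fx=6,fy=6))
```

```text
(no output)
```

View pics/s6.png

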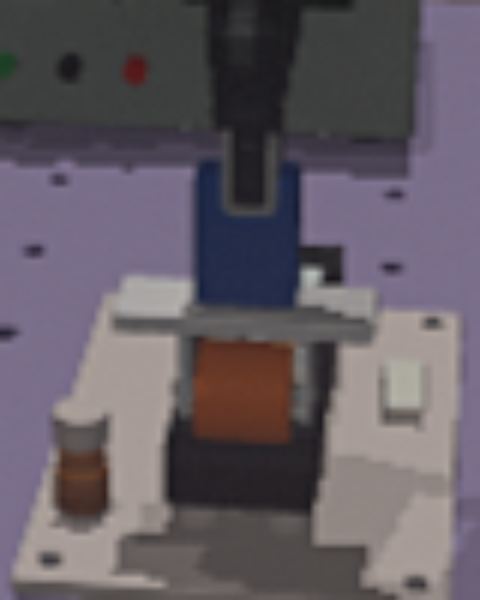

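Emit:
apply_moves(series=[[[0, 0, 0.0005, 0, 255], [0, 0, 0.0005, 0, 255], [0, 0, 0.0002, 0, 255], [0, 0, 0, 0, 255], [0, 0, 0, 0, 255], [0, 0, 0, 0, 255], [0, 0, 0, 0, 255], [0, 0, 0, 0, 255]]])

```text
time: 15.98
ee_pos: [0.5496, -0.0981, 0.1367]
tool_rot: [1.0, -0.009, 0.0, -0.0]
wrist_force: [0.2, 0.4, -3.2]
gripper_width: 0.226
```

Emit:
apply_moves(series=[[[0, 0, 0.0005, 0, 255], [0, 0, 0.0005, 0, 255], [0, 0, 0.0002, 0, 255], [0, 0, 0, 0, 255], [0, 0, 0, 0, 255], [0, 0, 0, 0, 255], [0, 0, 0, 0, 255], [0, 0, 0, 0, 255]]])

```text
time: 16.65
ee_pos: [0.5497, -0.0981, 0.1358]
tool_rot: [1.0, -0.009, 0.0, 0.0]
wrist_force: [-0.4, 0.2, 3.5]
gripper_width: 0.223
```

Emit:
apply_moves(series=[[[0, 0, 0.0001, 0, 255], [0, 0, 0.0001, 0, 255], [0, 0, 0, 0, 255], [0, 0, 0, 0, 255], [0, 0, 0, 0, 255], [0, 0, 0, 0, 255], [0, 0, 0, 0, 255], [0, 0, 0, 0, 255]]])

```text
time: 17.32
ee_pos: [0.5498, -0.0982, 0.1357]
tool_rot: [1.0, -0.009, 0.0, 0.0]
wrist_force: [-1.2, 0.9, 5.5]
gripper_width: 0.223
```

Emit:
apply_moves(series=[[[0, 0, 0.0002, 0, 255], [0, 0, 0.0001, 0, 255], [0, 0, 0, 0, 255], [0, 0, 0, 0, 255], [0, 0, 0, 0, 255], [0, 0, 0, 0, 255], [0, 0, 0, 0, 255], [0, 0, 0, 0, 255]]])

```text
time: 17.98
ee_pos: [0.5499, -0.0982, 0.1357]
tool_rot: [1.0, -0.009, 0.001, 0.0]
wrist_force: [-0.2, 1.4, 7.8]
gripper_width: 0.225
```

Emit:
apply_moves(series=[[[0, 0.001, 0, 0, 255], [0, 0.001, 0, 0, 255], [0, 0.001, 0, 0, 255], [0, 0.001, 0, 0, 255], [0, 0.001, 0, 0, 255], [0, 0.001, 0, 0, 255], [0, 0, 0, 0, 255], [0, 0, 0, 0, 255]]])

```text
time: 18.65
ee_pos: [0.5498, -0.1044, 0.1358]
tool_rot: [1.0, -0.009, 0.001, 0.0]
wrist_force: [-2.1, -0.6, 9.3]
gripper_width: 0.232
```

Emit:
apply_moves(series=[[[0, 0.0008, 0, 0, 255], [0, 0.0008, 0, 0, 255], [0, 0.0008, 0, 0, 255], [0, 0.0008, 0, 0, 255], [0, 0.0008, 0, 0, 255], [0, 0.0008, 0, 0, 255], [0, 0, 0, 0, 255], [0, 0, 0, 0, 255]]])

```text
time: 19.32
ee_pos: [0.5498, -0.1087, 0.1359]
tool_rot: [1.0, -0.009, 0.001, -0.0]
wrist_force: [-1.3, 2.1, 9.6]
gripper_width: 0.226
```

Emit:
apply_moves(series=[[[0, 0.0008, 0, 0, 255], [0, 0.0008, 0, 0, 255], [0, 0.0008, 0, 0, 255], [0, 0.0008, 0, 0, 255], [0, 0.0008, 0, 0, 255], [0, 0.0008, 0, 0, 255], [0, 0, 0, 0, 255], [0, 0, 0, 0, 255]]])

```text
time: 19.98
ee_pos: [0.5497, -0.1136, 0.136]
tool_rot: [1.0, -0.009, 0.001, -0.0]
wrist_force: [-1.9, 2.7, 9.4]
gripper_width: 0.226
```

Emit:
apply_moves(series=[[[0, 0.0008, -0.0001, 0, 255], [0, 0.0008, 0, 0, 255], [0, 0.0008, 0, 0, 255], [0, 0.0008, 0, 0, 255], [0, 0.0008, 0, 0, 255], [0, 0.0008, 0, 0, 255], [0, 0.0008, 0, 0, 255], [0, 0.0008, 0, 0, 255]]])

```text
time: 20.65
ee_pos: [0.5496, -0.1203, 0.1361]
tool_rot: [1.0, -0.009, 0.001, 0.0]
wrist_force: [-1.7, 0.5, 9.0]
gripper_width: 0.227
```

Emit:
apply_moves(series=[[[0, 0.0008, -0.0001, 0, 255], [0, 0.0008, 0, 0, 255], [0, 0.0008, 0, 0, 255], [0, 0.0008, 0, 0, 255], [0, 0.0008, 0, 0, 255], [0, 0.0008, 0, 0, 255], [0, 0.0008, 0, 0, 255], [0, 0.0008, 0, 0, 255]]])

```text
time: 21.32
ee_pos: [0.5496, -0.1267, 0.1362]
tool_rot: [1.0, -0.009, 0.001, 0.0]
wrist_force: [-2.5, 0.5, 10.3]
gripper_width: 0.225
```

Emit:
apply_moves(series=[[[0, 0.0008, -0.0001, 0, 255], [0, 0.0008, 0, 0, 255], [0, 0.0008, 0, 0, 255], [0, 0.0008, 0, 0, 255], [0, 0.0008, -5e-05, 0, 255], [0, 0.0008, 0, 0, 255], [0, 0.0008, 0, 0, 255], [0, 0.0008, 0, 0, 255]]])

```text
time: 21.98
ee_pos: [0.5495, -0.1326, 0.1364]
tool_rot: [1.0, -0.009, 0.001, -0.0]
wrist_force: [-2.2, 3.2, 11.3]
gripper_width: 0.225
```

Emit:
apply_moves(series=[[[0, 0.0008, -0.0001, 0, 255], [0, 0.0008, 0, 0, 255], [0, 0.0008, 0, 0, 255], [0, 0.0008, 0, 0, 255], [0, 0.0008, 0, 0, 255], [0, 0.0008, 0, 0, 255], [0, 0.0008, 0, 0, 255], [0, 0.0008, 0, 0, 255]]])

```text
time: 22.65
ee_pos: [0.5494, -0.1394, 0.1365]
tool_rot: [1.0, -0.009, 0.001, 0.0]
wrist_force: [-1.8, 0.6, 10.6]
gripper_width: 0.225
```

Emit:
apply_moves(series=[[[0, 0.0008, -0.0001, 0, 255], [0, 0.0008, 0, 0, 255], [0, 0.0008, 0, 0, 255], [0, 0.0008, 0, 0, 255], [0, 0.0008, -0.0001, 0, 255], [0, 0.0008, 0, 0, 255], [0, 0.0008, 0, 0, 255], [0, 0.0008, 0, 0, 255]]])

```text
time: 23.32
ee_pos: [0.5492, -0.1459, 0.1367]
tool_rot: [1.0, -0.009, 0.001, 0.0]
wrist_force: [-1.1, 1.0, 9.9]
gripper_width: 0.229
```

Emit:
apply_moves(series=[[[0, 0.0008, -0.0001, 0, 255], [0, 0.0008, 0, 0, 255], [0, 0.0008, 0, 0, 255], [0, 0.0008, 0, 0, 255], [0, 0.0008, 0, 0, 255], [0, 0.0008, 0, 0, 255], [0, 0.0008, 0, 0, 255], [0, 0.0008, 0, 0, 255]]])

```text
time: 23.98
ee_pos: [0.5492, -0.1518, 0.1368]
tool_rot: [1.0, -0.009, 0.001, -0.0]
wrist_force: [-2.0, 4.0, 12.2]
gripper_width: 0.224
```

Emit:
apply_moves(series=[[[0, 0.0008, -0.0001, 0, 255], [0, 0.0008, -0.0001, 0, 255], [0, 0.0008, 0, 0, 255], [0, 0.0008, 0, 0, 255], [0, 0.0008, -0.0001, 0, 255], [0, 0.0008, 0, 0, 255], [0, 0.0008, 0, 0, 255], [0, 0.0008, 0, 0, 255]]])

```text
time: 24.65
ee_pos: [0.549, -0.1586, 0.1369]
tool_rot: [1.0, -0.009, 0.001, 0.0]
wrist_force: [-1.2, 1.0, 10.0]
gripper_width: 0.223
```

Emit:
apply_moves(series=[[[0, 0.0008, -0.0001, 0, 255], [0, 0.0008, 0, 0, 255], [0, 0.0008, 0, 0, 255], [0, 0.0008, 0, 0, 255], [0, 0.0008, 0, 0, 255], [0, 0.0008, 0, 0, 255], [0, 0.0008, 0, 0, 255], [0, 0.0008, 0, 0, 255]]])

```text
time: 25.32
ee_pos: [0.5489, -0.1651, 0.1371]
tool_rot: [1.0, -0.009, 0.001, 0.0]
wrist_force: [-0.6, -0.7, 9.1]
gripper_width: 0.222
```

Steady around 12–14 N; continuing with about −0.15 mm per 6.4 mm.

Emit:
apply_moves(series=[[[0, 0.0008, -0.0001, 0, 255], [0, 0.0008, 0, 0, 255], [0, 0.0008, 0, 0, 255], [0, 0.0008, 0, 0, 255], [0, 0.0008, -5e-05, 0, 255], [0, 0.0008, 0, 0, 255], [0, 0.0008, 0, 0, 255], [0, 0.0008, 0, 0, 255]]])

```text
time: 25.98
ee_pos: [0.5488, -0.171, 0.1372]
tool_rot: [1.0, -0.009, 0.001, -0.0]
wrist_force: [-1.0, 3.6, 9.9]
gripper_width: 0.224
```

Emit:
apply_moves(series=[[[0, 0.0008, -0.0001, 0, 255], [0, 0.0008, 0, 0, 255], [0, 0.0008, 0, 0, 255], [0, 0.0008, 0, 0, 255], [0, 0.0008, -5e-05, 0, 255], [0, 0.0008, 0, 0, 255], [0, 0.0008, 0, 0, 255], [0, 0.0008, 0, 0, 255]]])

```text
time: 26.65
ee_pos: [0.5487, -0.1778, 0.1374]
tool_rot: [1.0, -0.009, 0.001, 0.0]
wrist_force: [-1.2, 0.5, 8.9]
gripper_width: 0.226
```

Emit:
apply_moves(series=[[[0, 0.0008, -0.0001, 0, 255], [0, 0.0008, 0, 0, 255], [0, 0.0008, 0, 0, 255], [0, 0.0008, 0, 0, 255], [0, 0.0008, 0, 0, 255], [0, 0.0008, 0, 0, 255], [0, 0.0008, 0, 0, 255], [0, 0.0008, 0, 0, 255]]])

```text
time: 27.32
ee_pos: [0.5486, -0.1843, 0.1375]
tool_rot: [1.0, -0.009, 0.001, 0.0]
wrist_force: [-0.9, 0.8, 9.7]
gripper_width: 0.228
```

Emit:
apply_moves(series=[[[0, 0.0008, -0.0001, 0, 255], [0, 0.0008, 0, 0, 255], [0, 0.0008, 0, 0, 255], [0, 0.0008, 0, 0, 255], [0, 0.0008, 0, 0, 255], [0, 0.0008, 0, 0, 255], [0, 0.0008, 0, 0, 255], [0, 0.0008, 0, 0, 255]]])

```text
time: 27.98
ee_pos: [0.5485, -0.1902, 0.1377]
tool_rot: [1.0, -0.009, 0.001, -0.0]
wrist_force: [-1.0, 4.1, 10.5]
gripper_width: 0.227
```

Emit:
apply_moves(series=[[[0, 0.0008, -0.0001, 0, 255], [0, 0.0008, 0, 0, 255], [0, 0.0008, 0, 0, 255], [0, 0.0008, 0, 0, 255], [0, 0.0008, -5e-05, 0, 255], [0, 0.0008, 0, 0, 255], [0, 0.0008, 0, 0, 255], [0, 0.0008, 0, 0, 255]]])

```text
time: 28.65
ee_pos: [0.5484, -0.197, 0.1378]
tool_rot: [1.0, -0.009, 0.001, 0.0]
wrist_force: [-1.6, 1.7, 9.6]
gripper_width: 0.229
```

Emit:
apply_moves(series=[[[0, 0.0008, -0.0001, 0, 255], [0, 0.0008, 0, 0, 255], [0, 0.0008, 0, 0, 255], [0, 0.0008, 0, 0, 255], [0, 0.0008, -5e-05, 0, 255], [0, 0.0008, 0, 0, 255], [0, 0.0008, 0, 0, 255], [0, 0.0008, 0, 0, 255]]])

```text
time: 29.32
ee_pos: [0.5482, -0.2035, 0.1379]
tool_rot: [1.0, -0.009, 0.001, 0.0]
wrist_force: [-1.5, 1.2, 8.9]
gripper_width: 0.228
```

Emit:
apply_moves(series=[[[0, 0.0008, -0.0001, 0, 255], [0, 0.0008, 0, 0, 255], [0, 0.0008, 0, 0, 255], [0, 0.0008, 0, 0, 255], [0, 0.0008, 0, 0, 255], [0, 0.0008, 0, 0, 255], [0, 0.0008, 0, 0, 255], [0, 0.0008, 0, 0, 255]]])

```text
time: 29.98
ee_pos: [0.5482, -0.2094, 0.1381]
tool_rot: [1.0, -0.009, 0.001, -0.0]
wrist_force: [-0.4, 4.4, 10.8]
gripper_width: 0.229
```

Emit:
apply_moves(series=[[[0, 0.0008, -0.0001, 0, 255], [0, 0.0008, 0, 0, 255], [0, 0.0008, 0, 0, 255], [0, 0.0008, 0, 0, 255], [0, 0.0008, 0, 0, 255], [0, 0.0008, 0, 0, 255], [0, 0.0008, 0, 0, 255], [0, 0.0008, 0, 0, 255]]])

```text
time: 30.65
ee_pos: [0.5481, -0.2162, 0.1383]
tool_rot: [1.0, -0.009, 0.001, 0.0]
wrist_force: [-2.0, 1.1, 11.3]
gripper_width: 0.223
```

Emit:
apply_moves(series=[[[0, 0.0008, -0.0001, 0, 255], [0, 0.0008, 0, 0, 255], [0, 0.0008, -0.0001, 0, 255], [0, 0.0008, 0, 0, 255], [0, 0.0008, -5e-05, 0, 255], [0, 0.0008, 0, 0, 255], [0, 0.0008, 0, 0, 255], [0, 0.0008, 0, 0, 255]]])

```text
time: 31.32
ee_pos: [0.5479, -0.2228, 0.1384]
tool_rot: [1.0, -0.009, 0.001, 0.0]
wrist_force: [-1.4, 0.7, 9.4]
gripper_width: 0.228
```

Emit:
apply_moves(series=[[[0, 0.0008, -0.0001, 0, 255], [0, 0.0008, 0, 0, 255], [0, 0.0008, 0, 0, 255], [0, 0.0008, 0, 0, 255], [0, 0.0008, -5e-05, 0, 255], [0, 0.0008, 0, 0, 255], [0, 0.0008, 0, 0, 255], [0, 0.0008, 0, 0, 255]]])

```text
time: 31.98
ee_pos: [0.5478, -0.2287, 0.1385]
tool_rot: [1.0, -0.009, 0.001, -0.0]
wrist_force: [-0.2, 4.0, 10.7]
gripper_width: 0.228
```

Emit:
apply_moves(series=[[[0, 0.0008, -0.0001, 0, 255], [0, 0.0008, 0, 0, 255], [0, 0.0008, 0, 0, 255], [0, 0.0008, 0, 0, 255], [0, 0.0008, -5e-05, 0, 255], [0, 0.0008, 0, 0, 255], [0, 0.0008, 0, 0, 255], [0, 0.0008, 0, 0, 255]]])

```text
time: 32.65
ee_pos: [0.5477, -0.2353, 0.1387]
tool_rot: [1.0, -0.009, 0.001, 0.0]
wrist_force: [-0.7, 2.4, 9.5]
gripper_width: 0.23
```

Emit:
apply_moves(series=[[[0, 0.0008, -0.0001, 0, 255], [0, 0.0008, 0, 0, 255], [0, 0.0008, 0, 0, 255], [0, 0.0008, 0, 0, 255], [0, 0.0008, -5e-05, 0, 255], [0, 0.0008, 0, 0, 255], [0, 0.0008, 0, 0, 255], [0, 0.0008, 0, 0, 255]]])

```text
time: 33.32
ee_pos: [0.5476, -0.2419, 0.1388]
tool_rot: [1.0, -0.009, 0.001, 0.0]
wrist_force: [-0.6, 0.1, 9.1]
gripper_width: 0.226
```

Emit:
apply_moves(series=[[[0, 0.0008, -0.0001, 0, 255], [0, 0.0008, 0, 0, 255], [0, 0.0008, 0, 0, 255], [0, 0.0008, 0, 0, 255], [0, 0.0008, 0, 0, 255], [0, 0.0008, 0, 0, 255], [0, 0.0008, 0, 0, 255], [0, 0.0008, 0, 0, 255]]])

```text
time: 33.98
ee_pos: [0.5475, -0.2484, 0.139]
tool_rot: [1.0, -0.009, 0.001, 0.0]
wrist_force: [-0.8, 1.7, 9.1]
gripper_width: 0.232
```

Emit:
apply_moves(series=[[[0, 0.0008, -0.0001, 0, 255], [0, 0.0008, 0, 0, 255], [0, 0.0008, 0, 0, 255], [0, 0.0008, 0, 0, 255], [0, 0.0008, 0, 0, 255], [0, 0.0008, 0, 0, 255], [0, 0.0008, 0, 0, 255], [0, 0.0008, 0, 0, 255]]])

```text
time: 34.65
ee_pos: [0.5474, -0.2548, 0.1391]
tool_rot: [1.0, -0.009, 0.001, 0.0]
wrist_force: [-1.5, 0.9, 9.5]
gripper_width: 0.231
```

Emit:
apply_moves(series=[[[0, 0.0008, -0.0001, 0, 255], [0, 0.0008, 0, 0, 255], [0, 0.0008, 0, 0, 255], [0, 0.0008, 0, 0, 255], [0, 0.0008, -5e-05, 0, 255], [0, 0.0008, 0, 0, 255], [0, 0.0008, 0, 0, 255], [0, 0.0008, 0, 0, 255]]])

```text
time: 35.32
ee_pos: [0.5473, -0.2611, 0.1393]
tool_rot: [1.0, -0.009, 0.001, 0.0]
wrist_force: [-0.9, 1.2, 10.5]
gripper_width: 0.227
```

Emit:
apply_moves(series=[[[0, 0.0008, -0.0001, 0, 255], [0, 0.0008, 0, 0, 255], [0, 0.0008, 0, 0, 255], [0, 0.0008, 0, 0, 255], [0, 0.0008, -5e-05, 0, 255], [0, 0.0008, 0, 0, 255], [0, 0.0008, 0, 0, 255], [0, 0.0008, 0, 0, 255]]])

```text
time: 35.98
ee_pos: [0.5471, -0.2676, 0.1394]
tool_rot: [1.0, -0.009, 0.001, 0.0]
wrist_force: [-1.8, -0.1, 9.2]
gripper_width: 0.229
```

Run:
```python
from h import *
import cv2
a=eyes.camera("side")["image"][120:230,220:320]; cv2.imwrite("pics/s7.png",cv2.resize(a,None,fx=5.4,fy=5.4,interpolation=cv2.INTER_CUBIC))
```

```text
(no output)
```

View pics/s7.png

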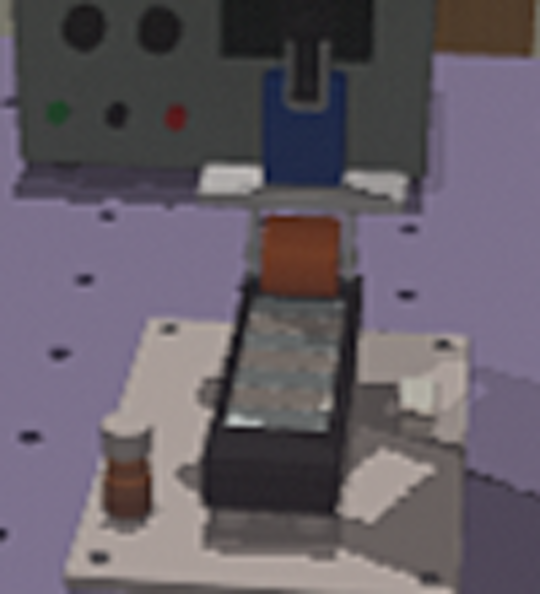

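Emit:
apply_moves(series=[[[0, 0, -0.005, 0, 255], [0, 0, -0.015, 0, 255], [0, 0, -0.02, 0, 255], [0, 0, -0.014, 0, 255], [0, 0, 0, -0.06, 255], [0, 0, 0, -0.06, 255], [0, 0, 0, -0.058, 255], [0, 0, 0, 0, 255]]])

```text
time: 36.7
ee_pos: [0.5464, -0.2671, 0.1917]
tool_rot: [0.997, 0.082, -0.001, -0.0]
wrist_force: [0.8, 0.7, -4.1]
gripper_width: 0.231
```

Emit:
apply_moves(series=[[[0.0028, -0.0166, 0, 0, 255], [0.0056, -0.0332, 0, 0, 255], [0.0056, -0.0332, 0, 0, 255], [0.0056, -0.0332, 0, 0, 255], [0.0056, -0.0332, 0, 0, 255], [0.0056, -0.0332, 0, 0, 255], [0.0056, -0.0332, 0, 0, 255], [0.0056, -0.0332, 0, 0, 255]]])

```text
time: 37.37
ee_pos: [0.5476, -0.0127, 0.1921]
tool_rot: [0.997, 0.079, -0.0, -0.0]
wrist_force: [1.1, -0.4, -3.3]
gripper_width: 0.226
```

Emit:
apply_moves(series=[[[0.0056, -0.0332, 0, 0, 255], [0.0056, -0.0332, 0, 0, 255], [0.0056, -0.0332, 0, 0, 255], [0.0056, -0.0332, 0, 0, 255], [0.0056, -0.0332, 0, 0, 255], [0.004, -0.025, 0, 0, 255], [0, 0, 0, 0, 255], [0, 0, 0, 0, 255]]])

```text
time: 38.03
ee_pos: [0.5485, 0.1802, 0.1918]
tool_rot: [0.997, 0.081, -0.001, 0.0]
wrist_force: [1.0, 0.4, -3.5]
gripper_width: 0.223
```

Run:
```python
from h import *
import cv2
from scipy.spatial.transform import Rotation as Ro
s=readout.read_state();print(s["time"],s["ee_pos"],s["wrist_force"],s["gripper_width"],Ro.from_quat(s["tool_rot"]).as_matrix().round(4).tolist())
a=eyes.camera("side")["image"][140:330,150:350]; cv2.imwrite("pics/s8.png",cv2.resize(a,None,fx=3,fy=3))
a=eyes.camera("top")["image"][130:240,160:280]; cv2.imwrite("pics/t8.png",cv2.resize(a,None,fx=5,fy=5))
```

```text
38.0333 [0.54852927 0.18021719 0.19181864] [ 1.00943741  0.42407979 -3.47255446] 0.22340174120265377 [[0.987, 0.1608, -0.001], [0.1608, -0.987, -0.0003], [-0.0011, 0.0001, -1.0]]
```

View pics/s8.png

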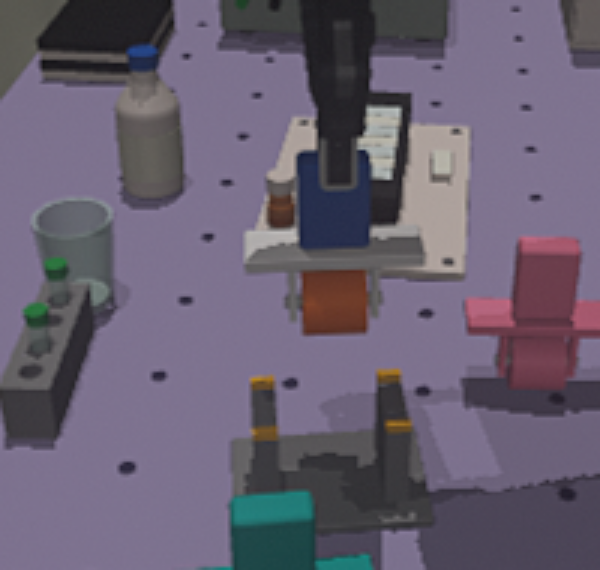

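View pics/t8.png

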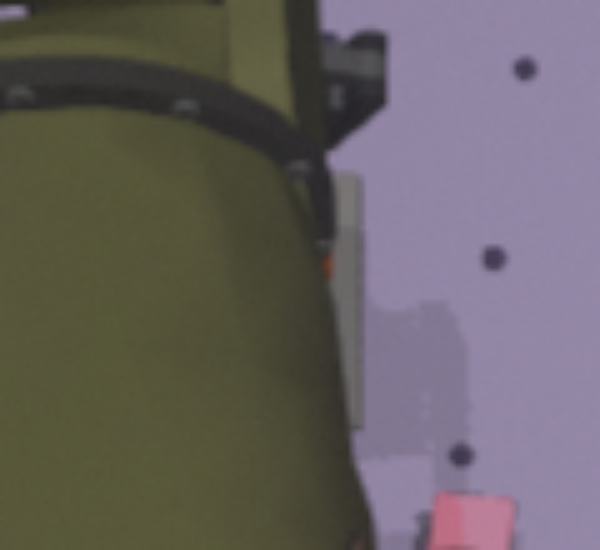

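Run:
```python
import cv2,numpy as np
t=cv2.imread("pics/t5.png"); h=cv2.cvtColor(t,cv2.COLOR_BGR2HSV)
m=cv2.inRange(h,(15,120,80),(35,255,255)); m[:,:180]=0;m[:,240:]=0;m[:150]=0;m[225:]=0
n,l,st,c=cv2.connectedComponentsWithStats(m); print(st[1:],c[1:])
from h import bp
K=[[413.1871328319214,0,280.08113810864626],[0,413.1871328319214,206.8299526116418],[0,0,1]]
R=[[0.1405626857826162,-0.9900709460846091,0.0012857234168632773],[-0.964466881847317,-0.13722081153848809,-0.22577440665503257],[0.22370910840931535,0.030495419325627722,-0.9741787639929662]]
T=[-0.03672872710557237,0.5186624703188706,0.8810792042715474]
P=np.array([bp(dict(mtx=K,R=R,t=T),q,.073) for q in c[1:]]); print(P,P.mean(0))
```

```text
[[197 162   3   7  18]
 [219 162   3   7  17]
 [196 197   3   8  22]
 [219 197   3   7  20]] [[197.94444444 165.16666667]
 [219.88235294 164.94117647]
 [197.09090909 200.5       ]
 [219.95       200.15      ]]
[[0.58616175 0.23661971 0.073     ]
 [0.59379564 0.18687676 0.073     ]
 [0.50370895 0.22306646 0.073     ]
 [0.51175111 0.17230869 0.073     ]] [0.54885436 0.2047179  0.073     ]
```

Emit:
apply_moves(series=[[[0.0022, -0.012, 0, 0, 255], [0.0022, -0.0117, 0, 0, 255], [0, 0, 0, 0, 255], [0, 0, 0.01, 0, 255], [0, 0, 0.01, 0, 255], [0, 0, 0.01, 0, 255], [0, 0, 0, 0, 255], [0, 0, 0, 0, 255]]])

```text
time: 38.8
ee_pos: [0.5495, 0.2026, 0.1613]
tool_rot: [0.997, 0.08, -0.001, 0.0]
wrist_force: [-1.0, -0.1, -3.1]
gripper_width: 0.227
```

Emit:
apply_moves(series=[[[0, 0, 0.01, 0, 255], [0, 0, 0.01, 0, 255], [0, 0, 0.012, 0, 255], [0, 0, 0.012, 0, 255], [0, 0, 0.01, 0, 255], [0, 0, 0.006, 0, 255], [0, 0, 0, 0, 255], [0, 0, 0, 0, 255]]])

```text
time: 39.47
ee_pos: [0.5498, 0.203, 0.1022]
tool_rot: [0.997, 0.08, -0.0, 0.0]
wrist_force: [0.0, 0.1, -2.7]
gripper_width: 0.224
```

Run:
```python
from h import *
import cv2
s=readout.read_state();print(s["time"],s["ee_pos"],s["wrist_force"],s["moment"])
a=eyes.camera("side")["image"][200:330,180:330]; cv2.imwrite("pics/s9.png",cv2.resize(a,None,fx=4.5,fy=4.5))
```

```text
39.4667 [0.54982109 0.20297241 0.1021858 ] [ 0.0415717   0.05467728 -2.66699235] [0.0856783  0.0213194  0.06097178]
```

View pics/s9.png

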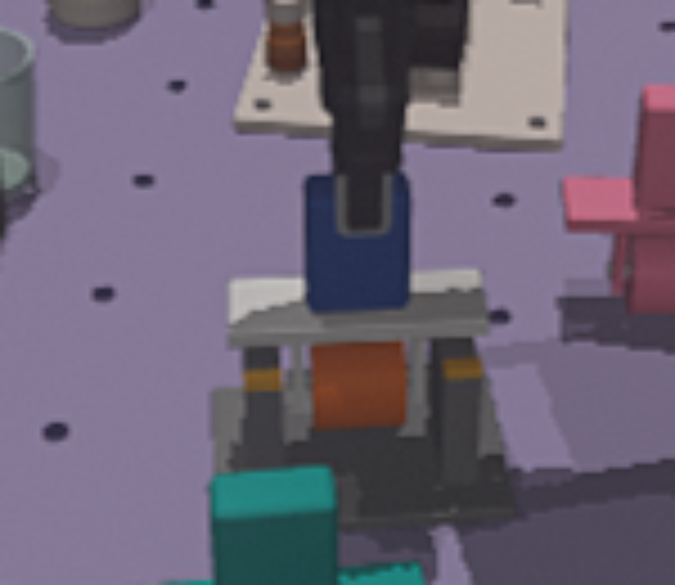

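Emit:
apply_moves(series=[[[-0.0005, -0.0012, 0, 0, 255], [0, 0, 0, 0, 255], [0, 0, 0.003, 0, 255], [0, 0, 0.003, 0, 255], [0, 0, 0.002, 0, 255], [0, 0, 0.002, 0, 255], [0, 0, 0, 0, 255], [0, 0, 0, 0, 255]]])

```text
time: 40.18
ee_pos: [0.549, 0.2041, 0.0922]
tool_rot: [0.997, 0.08, -0.0, 0.0]
wrist_force: [0.7, -0.2, -2.9]
gripper_width: 0.227
```

Emit:
apply_moves(series=[[[0, 0, 0.0005, 0, 255], [0, 0, 0.0005, 0, 255], [0, 0, 0, 0, 255], [0, 0, 0, 0, 255], [0, 0, 0, 0, 255], [0, 0, 0, 0, 255], [0, 0, 0, 0, 255], [0, 0, 0, 0, 255]]])

```text
time: 40.85
ee_pos: [0.5491, 0.2041, 0.0914]
tool_rot: [0.997, 0.08, -0.0, 0.0]
wrist_force: [0.4, -0.1, -3.8]
gripper_width: 0.225
```

Emit:
apply_moves(series=[[[0, 0, 0.0004, 0, 255], [0, 0, 0.0004, 0, 255], [0, 0, 0, 0, 255], [0, 0, 0, 0, 255], [0, 0, 0, 0, 255], [0, 0, 0, 0, 255], [0, 0, 0, 0, 255], [0, 0, 0, 0, 255]]])

```text
time: 41.52
ee_pos: [0.5491, 0.2041, 0.0905]
tool_rot: [0.997, 0.08, -0.0, -0.0]
wrist_force: [-0.3, 0.2, -4.0]
gripper_width: 0.226
```

Emit:
apply_moves(series=[[[0, 0, 0.0004, 0, 255], [0, 0, 0.0004, 0, 255], [0, 0, 0, 0, 255], [0, 0, 0, 0, 255], [0, 0, 0, 0, 255], [0, 0, 0, 0, 255], [0, 0, 0, 0, 255], [0, 0, 0, 0, 255]]])

```text
time: 42.18
ee_pos: [0.5492, 0.204, 0.0904]
tool_rot: [0.997, 0.08, 0.0, -0.0]
wrist_force: [-4.9, -0.8, 5.0]
gripper_width: 0.222
```

Run:
```python
from h import *
import cv2
s=readout.read_state();print(s["time"],s["ee_pos"],s["wrist_force"],s["moment"])
a=eyes.camera("side")["image"][200:330,180:330]; cv2.imwrite("pics/s10.png",cv2.resize(a,None,fx=4.5,fy=4.5))
```

```text
42.1833 [0.54918439 0.20404897 0.09036585] [-4.85352658 -0.79817159  4.99233053] [-0.20892405  0.70134276 -0.00219374]
```

View pics/s10.png

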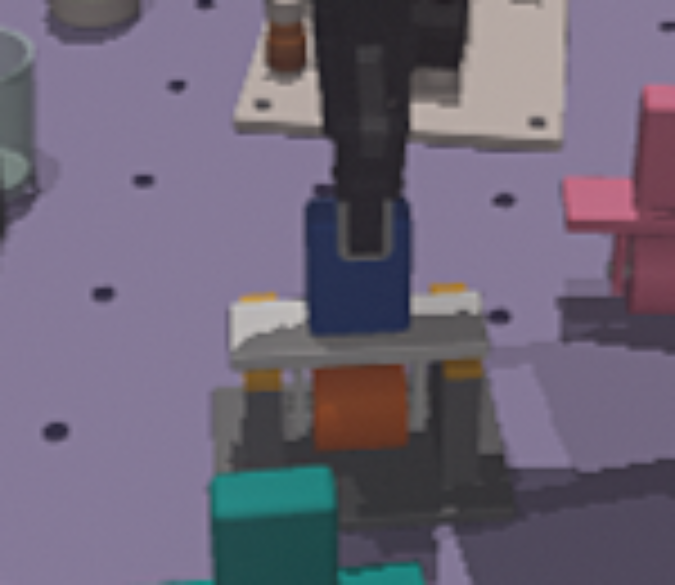

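Emit:
apply_moves(series=[[[0, 0, 0, 0, 195], [0, 0, 0, 0, 185], [0, 0, 0, 0, 170], [0, 0, 0, 0, 140], [0, 0, 0, 0, 100], [0, 0, 0, 0, 50], [0, 0, 0, 0, 0], [0, 0, 0, 0, 0]]], squeeze=20)

```text
time: 42.9
ee_pos: [0.5491, 0.2041, 0.0897]
tool_rot: [0.997, 0.08, 0.0, -0.0]
wrist_force: [0.3, 0.8, 0.3]
gripper_width: 0.982
```

Emit:
apply_moves(series=[[[0, 0, 0, 0, 0], [0, 0, 0, 0, 0], [0, 0, -0.005, 0, 0], [0, 0, -0.015, 0, 0], [0, 0, -0.03, 0, 0], [0, 0, -0.03, 0, 0], [0, 0, -0.03, 0, 0], [0, 0, -0.02, 0, 0]]])

```text
time: 43.57
ee_pos: [0.5495, 0.2042, 0.2234]
tool_rot: [0.997, 0.08, 0.002, -0.0]
wrist_force: [-0.8, 0.4, 0.1]
gripper_width: 1.002
```

Emit:
apply_moves(series=[[[-0.02, 0.02, -0.01, 0, 0], [-0.02, 0.02, 0, 0, 0], [-0.02, 0.03, 0, 0, 0], [-0.02, 0.03, 0, 0, 0], [-0.02, 0.03, 0, 0, 0], [-0.02, 0.03, 0, 0, 0], [-0.02, 0.03, 0, 0, 0], [-0.02, 0.03, 0, 0, 0]]])

```text
time: 44.23
ee_pos: [0.4253, -0.04, 0.2302]
tool_rot: [0.997, 0.08, 0.0, 0.0]
wrist_force: [1.2, -0.1, -0.1]
gripper_width: 0.999
```

Emit:
apply_moves(series=[[[-0.02, 0.03, 0, 0, 0], [-0.02, 0.03, 0, 0, 0], [-0.02, 0.03, 0, 0, 0], [-0.02, 0.03, 0, 0, 0], [-0.01, 0.03, 0, 0, 0], [0.0, 0.03, 0, 0, 0], [0.0, 0.03, 0, 0, 0], [0.0, 0.02, 0, 0, 0]]])

```text
time: 44.9
ee_pos: [0.3742, -0.2825, 0.2302]
tool_rot: [0.997, 0.08, 0.0, 0.0]
wrist_force: [0.2, -0.2, 0.3]
gripper_width: 0.999
```

Run:
```python
from h import *
import cv2
s=readout.read_state();print(s["time"],s["ee_pos"],s["wrist_force"],s["gripper_width"])
i=eyes.camera("side")["image"]; cv2.imwrite("pics/sf.png",i)
cv2.imwrite("pics/sf1.png",cv2.resize(i[225:325,200:310],None,fx=5,fy=5,interpolation=cv2.INTER_CUBIC))
cv2.imwrite("pics/sf2.png",cv2.resize(i[150:240,225:315],None,fx=6,fy=6,interpolation=cv2.INTER_CUBIC))
i=eyes.camera("top")["image"]; cv2.imwrite("pics/tf.png",i)
```

```text
44.9 [ 0.37415369 -0.28251137  0.23017607] [ 0.21437121 -0.20765208  0.27498485] 0.999125415031637
```

View pics/sf1.png

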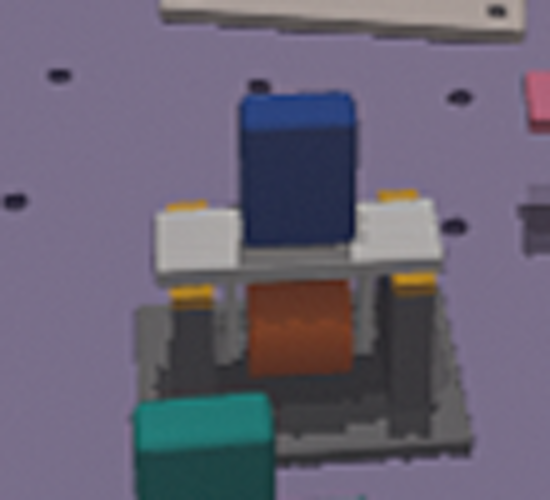

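View pics/sf2.png

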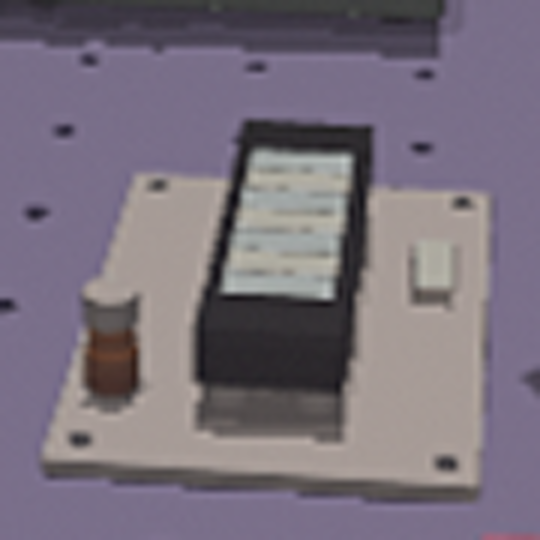

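View pics/tf.png

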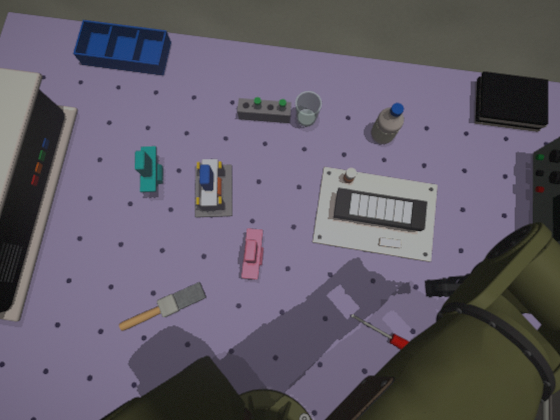

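Run:
```python
from h import *
print(r.hand_in(), readout.read_state()["time"])
```

```text
the job is handed in; nothing more can be done
the job is handed in; nothing more can be done
```

The job is done and handed in. I took the roller from its holder and rolled the strip once from the +y end to the −y end. Then I hung the roller back on its ledges, let go and moved the arm clear.

- **Pressing force:** after subtracting the roller's weight, readings during the pass were about 12 to 15.5 N. Force is only read at the end of each 0.67 s call and is noisy by about 1 N, so I would not have seen brief peaks in between.
- **Tiles down:** along the pass the tool's height followed one straight slope of about 0.022 rad, with no 4 mm steps. The roller stopped about 8 mm onto the far land before I lifted it. The side view afterwards shows the strip level, which fits all seven tiles being fully down, though I had no direct tile reading.
- **Holder and bystanders:** the final pictures show the roller upright with its shoulders between the lips. It had tilted about 1 to 2° in the grip during the pass and sat flat again when lowered. The look-alikes and other objects show no visible change; the arm partly covers the screwdriver in the last top view.
- **Time and contact:** about 45 s on the clock at the last check. Force was about zero, the gripper was open and nothing was touched.

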